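# Hold the fresh sample cell in the light

### The arm

A 6-joint arm with a two-finger parallel gripper is mounted at the origin on the work surface. World frame = base frame: x ahead of the robot, y to its left, z up, the work surface at z = 0. Lengths are in mm, angles in rad, forces in N, time in s.
With the tool pointing down it reaches from about 400 to 925 mm from the base axis. Payload 12.5 kg.
Tool frame: the origin (TCP) lies at the very end of the fingers, on their centre line; the grasp point (between the pads) lies 19 mm behind it; x points along the fingers, y is the direction in which the jaws open and shut, and the axes are right-handed (so a half turn about x gives the same grasp; the last joint's range is limited). The gripper opens to 95 mm and grips with 3 to 60 N. Pads are 20 mm wide; open, the fingers measure 119 mm over their backs; the gripper's body (75 mm by 180 mm) begins 59 mm behind the grasp point.
Start: joints at [-1.43, 0.491, 1.559, -0, 1.092, -0.106], TCP at [152.711, -606.074, 214.661] pointing down, gripper open.
Joint ranges: [-3.1, 3.1], [-0.84, 2.19], [0.05, 2.79], [-1.13, 4.28], [0.06, 2.93], [-2.69, 2.69]. Speed limits (rad/s): [2.22, 2.22, 2.79, 3.14, 3.14, 3.14].

### API

Orientations are given as [roll, pitch, yaw] about the fixed x, y, z axes, in that order (R = Rz(yaw) Ry(pitch) Rx(roll)).
In Python, from cell import * gives the robot as it stands.
- The arm moves only by the tool step_arm, never from a script. Its argument "steps" is a list of rows, each a list of 4 numbers: the shift along the tool's x, y, z in units of 50 mm (1.0 is 50 mm), then the turn about the tool's x in units of 8 degrees (1.0 is 8 degrees). A call has 1 to 20 rows; each row shifts and turns the commanded pose from where the row before left it, along the tool's axes as they then stand; what a row does not reach is not made up. A row lasts 1/8 s, in which the tool goes at most 62.5 mm and 10.7 degrees, less where a joint would pass 70% of its speed; a pose out of reach is approached as far as the arm can. A call is refused whole if a number of a shift passes 1 or a number of a turn 1, either way. A call with a gripper value outside its range is refused whole. "jaw" is the closure, from 0 (fully open) to 1 (shut), set as the call begins (left out, the last holds). The fingers move at their own pace and stop on an object; the grip force is fixed at half the most. Time passes only in rows, so rows that do not move let the fingers close. It gives the time, the measured TCP pose, the force and the opening at its end, in the units of the state.
- state(): the state, without advancing time (a new reading comes with each control period).
- read_camera(name): name is "scene" or "top"; returns the picture (384x512x3 uint8, red, green, blue); there is no depth.
- camera_info(name): a dict with "mtx" (3x3 intrinsics, pixels), "eye" and "attitude" of the camera in the world. Camera axes: x right, y down, z forward; pixel columns grow to the right and rows downward; lengths in mm; the calibration is good to about 2 mm. A picture is of the moment at which its call begins. camera_info takes no time and is no camera call.
- job_done(): hands the job in, once; it reports no verdict.
The state is a dict: "t": time; "joints": joint angles; "qvel": joint speeds; "tau": joint torques, N m; "eef_pos": TCP position; "tcp_rot": TCP orientation; "ft_force": force on the tool from outside, world axes, zero at the start; "moment": the same for the moment, N m; "opening": opening from 0.0 (shut) to 1.0 (fully open).
Only numpy, scipy, OpenCV 4.12 (cv2) and the standard library are available. Lean on these libraries where they do the work, as an engineer would, in place of code of your own. Each camera call takes 0.05 s, during which the arm holds its last target.

### The job

First take the finished tall cell off the platform of the light bench and drop it into the slatted crate. Then pick up the short cell from the table with the fingers on its frosted faces only, never touching its clear windows, and, as it is too short to stand in the light, hold it upright in the air above the middle of the platform, with the light beam passing squarely through the middle of both clear windows. Finish while still holding it there, and do not knock over the jar or the water bottle.

Things in the scene. Friction and masses are not known exactly. Their poses are not given: they have to be found in the camera images.
- short_cell: Closed box-shaped cell, 34 by 44 mm from above, 80 mm tall plus a 5 mm white stopper set in from the faces. Wide faces (34 mm apart, at +-x) frosted, milky; narrow faces (44 mm apart, at +-y) clear windows. 110 g or so. Origin: centre of its underside, z up. The shorter one: stands on the table beside the light bench, turned up to 70 degrees either way.
- short_cell_mid (a point): The middle of the short cell, 40 mm above its underside. Axes as the cell's.
- short_cell_frost_a: The short cell's frosted wide face at its +x side, a plate 4 mm thick, 44 mm wide and 80 mm tall. Its origin and axes are those of the cell.
- short_cell_frost_b: The same, at the -x side. Its origin and axes are those of the cell.
- short_cell_clear: The short cell's two clear windows, 26 mm wide between the frosted plates' edges, 80 mm tall, at its +y and -y sides. Not to be touched. Its origin and axes are those of the cell.
- tall_cell: Closed box-shaped cell, 34 by 44 mm from above, 110 mm tall plus a 5 mm white stopper set in from the faces. Wide faces (34 mm apart, at +-x) frosted, milky; narrow faces (44 mm apart, at +-y) clear windows. 140 g or so. Origin: centre of its underside, z up. The taller, finished one: stands loose on the bench's platform, its y roughly along the beam. Any of its faces may be touched.
- tall_cell_mid (a point): The middle of the tall cell, 55 mm above its underside.
- light_bench: Fixed optical bench: grey base plate 90 by 300 mm (long along y), 14 mm thick; black lamp (64 by 50 mm, top at 150 mm) at its -y end, upright white screen (100 mm wide, 6 mm thick, top at 160 mm) at its +y end, between them a white platform 60 by 60 mm, top at 50 mm. A pale beam 8 mm thick runs level from lamp to screen. Origin on the table under the platform's middle, z up.
- light_mid (a point): The point of the light beam right above the middle of the platform, 125 mm above the table (75 mm above the platform). Its y axis runs along the beam from lamp to screen, x level across the beam, z up.
- lens (a point): Centre of the lamp's lens, where the beam begins, 91 mm from light_mid.
- spot (a point): The lit spot on the screen, where the beam ends, 134 mm from light_mid.
- crate: A fixed open-topped plywood crate with slatted walls, 170 by 170 mm outside, 80 mm tall, walls 7 mm, floor likewise thin. Stands on the table to one side of the light bench. Origin at the centre of its underside, z up.
- jar: A closed green glass jar, 84 mm across and 120 mm tall, standing on the table beyond the cells. Origin at the centre of its underside, z up.
- water_bottle: A clear water bottle, 62 mm across and 190 mm tall, standing on the table on the far side. Origin at the centre of its underside, z up.
Mind the look-alikes: they are no part of the job. Leave any blue look-alike of the tall_cell alone.

How it is judged:
By the outcome, as a careful person would: the job done as asked, in the order asked, and still so for the second after the job is handed in, while the arm keeps its last pose, push and grip.
It also fails if it takes over 64 s, if anything falls off the work surface, if the arm or the gripper's body presses on something with over 40 N, if the wrist force passes 120 N, or if a joint passes its speed limit or range.

## Working session

There is one attempt and no reset: what is moved stays moved. The work goes in short steps, Python scripts to look and compute and a tool call to move; the robot and the scene stay as the last step left them, time stands still between calls to the robot, and variables do not carry over. Pictures are saved under pics/ and viewed, and the job is handed in when it is done.

Besides the shell and the picture viewer there is one more tool, called after ">>>" as name(argument=value, ...) on one line, values as JSON. step_arm: Moves the arm, as the interface text tells. Its arguments: {"type":"object","properties":{"steps":{"type":"array","items":{"type":"array","items":{"type":"number"}}},"jaw":{"type":"number"}},"required":["steps"]}

```bash
ls; mkdir -p pics; python3 - <<'E'
from cell import *
import cv2
for n in("scene","top"):
    im=read_camera(n); cv2.imwrite(f"pics/{n}0.png",im[:,:,::-1]); print(n,camera_info(n))
print(state())
E
```

```text
pics
scene {'mtx': array([[370.63034982,   0.        , 256.46296208],
       [  0.        , 370.63034982, 190.78681668],
       [  0.        ,   0.        ,   1.        ]]), 'eye': array([1158.14309692,  127.48469949,  892.1311013 ]), 'attitude': array([-2.52058276, -0.01552032,  1.84547654])}
top {'mtx': array([[354.18989264,   0.        , 260.71891853],
       [  0.        , 354.18989264, 193.09158747],
       [  0.        ,   0.        ,   1.        ]]), 'eye': array([ 397.8263882 ,    6.09172874, 1005.6655255 ]), 'attitude': array([-2.91213371, -0.00583438, -1.59488828])}
{'t': 0.1, 'joints': array([-1.42962985e+00,  4.91493352e-01,  1.55939467e+00, -2.95277548e-05,
        1.09167258e+00, -1.05628657e-01]), 'qvel': array([ 0.00107749, -0.00145792, -0.00256968,  0.00062812, -0.00018573,
        0.00019961]), 'tau': array([ 2.20934264e-03, -6.13623977e+01, -2.58609027e+01,  6.93385117e-02,
        4.70335793e-02, -3.70623161e-05]), 'eef_pos': array([ 152.65373496, -605.85292417,  214.12173885]), 'tcp_rot': array([-1.64937462,  1.56982802,  1.73902678]), 'ft_force': array([-0.34618367, -1.2316974 , -0.55820183]), 'moment': array([-0.043586  ,  0.06946096, -0.0185682 ]), 'opening': 1.0021976166130662}
```

View pics/scene0.png

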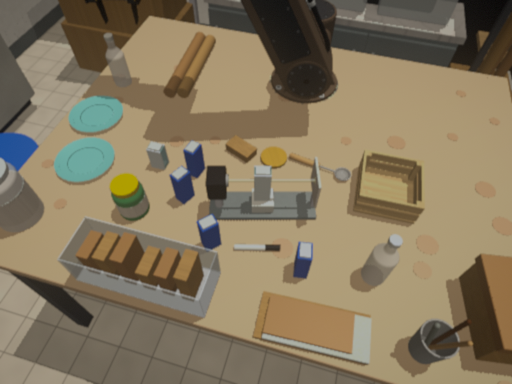

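View pics/top0.png

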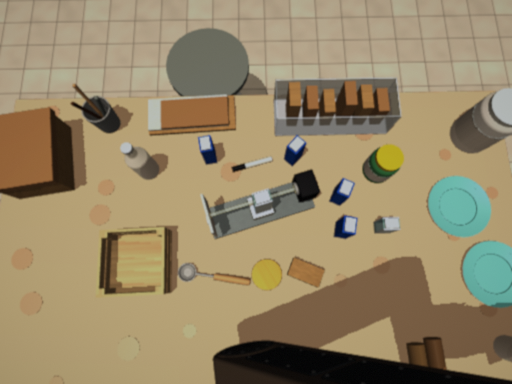

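The scene view shows the tall cell on the platform at (262,183) and the short cell at (158,155). The top view has them at (261,203) and (387,224). The blue boxes at scene (194,158), (182,185), (208,232), (304,258) are look-alikes, so I'll leave them alone. The crate is at scene (390,187), top (137,261). Next I'll take close crops to check the choice.

```bash
cat > h.py <<'E'
import numpy as np, cv2
from cell import *
from scipy.spatial.transform import Rotation as R
def cam(n):
    c=camera_info(n); return c['mtx'],R.from_euler('xyz',c['attitude']).as_matrix(),c['eye']
def ray(n,uv):
    K,A,e=cam(n); d=A@np.linalg.solve(K,[uv[0],uv[1],1.]); return e,d/np.linalg.norm(d)
def onz(n,uv,z):
    e,d=ray(n,uv); return e+d*(z-e[2])/d[2]
def proj(n,p):
    K,A,e=cam(n); q=K@(A.T@(np.asarray(p,float)-e)); return q[:2]/q[2]
def tri(a,b):
    e1,d1=ray("scene",a); e2,d2=ray("top",b)
    s=np.linalg.lstsq(np.c_[d1,-d2],e2-e1,rcond=None)[0]
    p,q=e1+s[0]*d1,e2+s[1]*d2
    return (p+q)/2,np.linalg.norm(p-q)
def crop(src,u0,v0,u1,v1,k,out):
    im=cv2.imread(src)[v0:v1,u0:u1]; cv2.imwrite(out,cv2.resize(im,None,fx=k,fy=k,interpolation=cv2.INTER_CUBIC))
E
python3 - <<'E'
from h import *
crop("pics/scene0.png",135,125,235,200,7,"pics/c1.png")
crop("pics/scene0.png",195,150,330,225,5.8,"pics/c2.png")
crop("pics/top0.png",190,160,330,245,5.5,"pics/c3.png")
crop("pics/top0.png",355,195,415,245,10,"pics/c4.png")
print(proj("top",[0,0,0]),proj("scene",[0,0,0]))
E
```

```text
[264.62588676 438.4877375 ] [303.58303716  80.93131391]
```

View pics/c1.png

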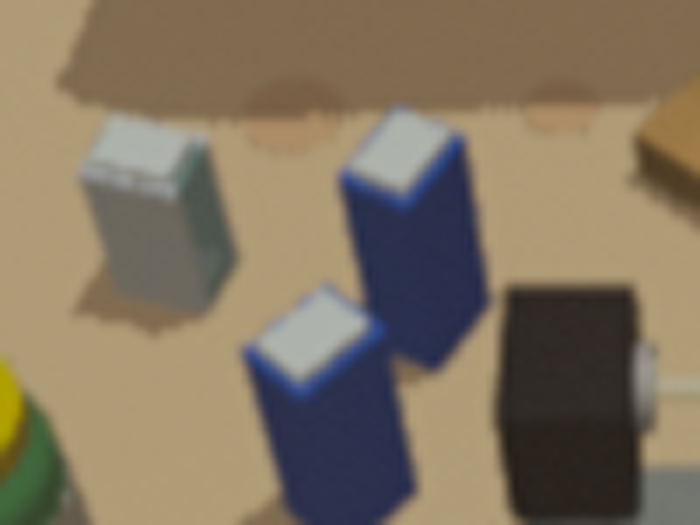

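View pics/c2.png

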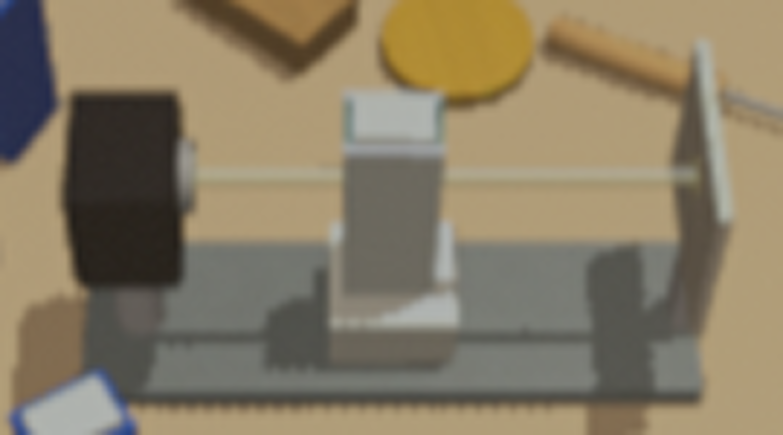

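View pics/c3.png

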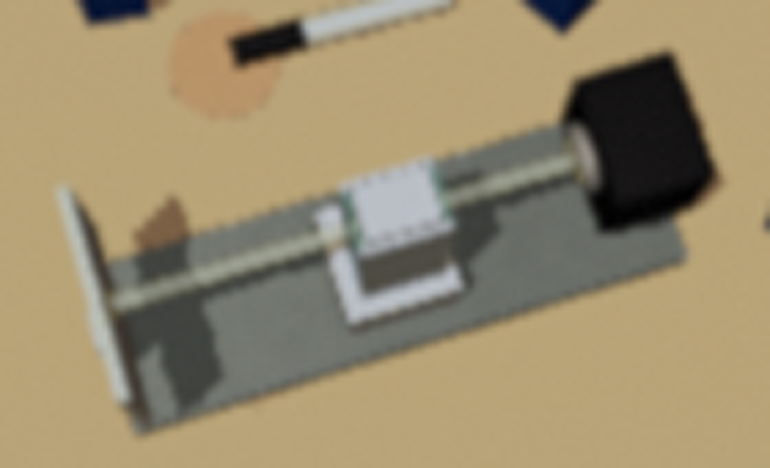

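View pics/c4.png

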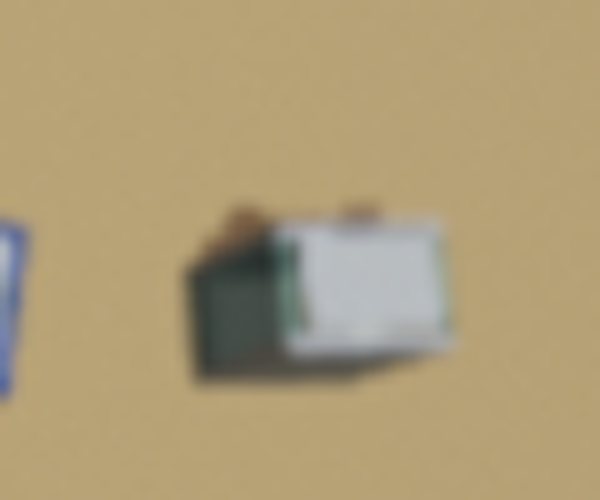

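The crops show the short cell's frosted faces (white rims) at the top and bottom of its outline in the top view, with the greenish windows on the left and right. The tall cell stands on the platform with its windows along the beam. Both are clearly the milky cells and not blue ones.

```bash
python3 - <<'E'
from h import *
f=lambda uv,k,o:((uv[0]+.5)/k-.5+o[0],(uv[1]+.5)/k-.5+o[1])
np.set_printoptions(precision=1,suppress=True)
S=[f(p,10,(355,195)) for p in[(270,222),(442,220),(457,347),(287,352)]]
P=np.array([onz("top",p,80) for p in S]);print("short top corners\n",P,P.mean(0),[np.linalg.norm(P[i]-P[(i+1)%4]) for i in range(4)])
T=[f(p,5.5,(190,160)) for p in[(343,187),(432,158),(455,235),(363,252)]]
P=np.array([onz("top",p,160) for p in T]);print("tall\n",P,P.mean(0),[np.linalg.norm(P[i]-P[(i+1)%4]) for i in range(4)])
lt=f((580,158),5.5,(190,160));st=f((115,300),5.5,(190,160))
ls=f((193,174),5.8,(195,150));ss=f((693,175),5.8,(195,150))
for n,a,b in(("top",lt,st),("scene",ls,ss)):
    L,Q=onz(n,a,125),onz(n,b,125);u=(Q-L)/np.linalg.norm(Q-L);print(n,L,Q,np.linalg.norm(Q-L),"mid",L+u*91,"yaw",np.degrees(np.arctan2(u[1],u[0])))
print(tri(ls,lt),tri(ss,st))
# base plate corners top z=14
B=[f(p,5.5,(190,160)) for p in[(140,433),(685,260)]];[print(onz("top",b,14)) for b in B]
# scene cells
S=[f(p,7,(135,125)) for p in[(80,175),(112,115),(208,138),(178,195)]]
P=np.array([onz("scene",p,80) for p in S]);print("short scene\n",P,P.mean(0),[np.linalg.norm(P[i]-P[(i+1)%4]) for i in range(4)])
T=[f(p,5.8,(195,150)) for p in[(343,92),(445,92),(444,153),(343,153)]]
P=np.array([onz("scene",p,160) for p in T]);print("tall scene\n",P,P.mean(0),[np.linalg.norm(P[i]-P[(i+1)%4]) for i in range(4)])
# crate rim in top
C=[(103,229),(168,228),(166,293),(99,295)]
P=np.array([onz("top",p,80) for p in C]);print("crate\n",P,P.mean(0),[np.linalg.norm(P[i]-P[(i+1)%4]) for i in range(4)])
E
```

```text
short top corners
 [[ 542.3 -322.8   80. ]
 [ 541.7 -368.5   80. ]
 [ 508.  -368.7   80. ]
 [ 507.7 -323.8   80. ]] [ 524.9 -346.    80. ] [np.float64(45.701940942159005), np.float64(33.756781180815125), np.float64(44.881545290552346), np.float64(34.560662050957156)]
tall
 [[594.4  17.9 160. ]
 [606.8 -22.1 160. ]
 [571.4 -31.3 160. ]
 [564.7   9.6 160. ]] [584.3  -6.5 160. ] [np.float64(41.91579060230326), np.float64(36.54317578584408), np.float64(41.47080824651969), np.float64(30.837939277687354)]
top [613.9 -92.3 125. ] [551.9 123.6 125. ] 224.64598295729144 mid [588.8  -4.8 125. ] yaw 106.03513720242303
scene [613.1 -90.9 125. ] [550.2 124.7 125. ] 224.5986037436016 mid [587.6  -3.6 125. ] yaw 106.27150460809413
(array([613.6, -91.5, 125.6]), np.float64(1.4287845536912038)) (array([551.5, 124.1, 126.5]), np.float64(1.2390661626116173))
[502.6 125.2  14. ]
[ 585.5 -156.6   14. ]
short scene
 [[ 544.1 -366.4   80. ]
 [ 509.3 -368.3   80. ]
 [ 509.9 -324.2   80. ]
 [ 542.7 -323.    80. ]] [ 526.5 -345.5   80. ] [np.float64(34.87695175260933), np.float64(44.14583172791405), np.float64(32.87822921112453), np.float64(43.46103713541223)]
tall scene
 [[576.2 -32.  160. ]
 [563.5  11.2 160. ]
 [596.6  19.2 160. ]
 [608.9 -22.6 160. ]] [586.3  -6.1 160. ] [np.float64(44.954999314575645), np.float64(34.065481362351534), np.float64(43.58254870977361), np.float64(33.99478139105515)]
crate
 [[526.8 410.1  80. ]
 [525.5 240.6  80. ]
 [361.4 239.8  80. ]
 [360.6 407.4  80. ]] [443.6 324.5  80. ] [np.float64(169.58162213635381), np.float64(164.1089299586849), np.float64(167.58984472629723), np.float64(166.2120902776213)]
```

```bash
python3 - <<'E'
from h import *
np.set_printoptions(precision=3,suppress=True)
s=state();print(R.from_euler('xyz',s['tcp_rot']).as_matrix(),s['eef_pos'])
f=lambda uv,k,o:((uv[0]+.5)/k-.5+o[0],(uv[1]+.5)/k-.5+o[1])
for nm,uv,z in(("jar lid",(389,158),120),("blue1",(347,219),115),("blue2",(346,185),115),("bottle",(128,148),190)):print(nm,onz("top",uv,z))
for nm,uv,z in(("jar lid",(125,185),120),("blueA",(194,147),115),("blueB",(180,174),115),("bottle",(394,240),190),("bottle2",(110,38),190)):print(nm,onz("scene",uv,z))
crop("pics/top0.png",330,130,430,250,5,"pics/c5.png")
E
```

```text
[[-0.     0.244 -0.97 ]
 [ 0.001 -0.97  -0.244]
 [-1.    -0.001 -0.   ]] [ 152.654 -605.853  214.122]
jar lid [ 691.744 -344.229  120.   ]
blue1 [ 533.064 -221.815  115.   ]
blue2 [ 622.238 -226.314  115.   ]
bottle [708.084 316.698 190.   ]
jar lid [ 700.886 -340.417  120.   ]
blueA [ 523.651 -220.947  115.   ]
blueB [ 624.156 -221.325  115.   ]
bottle [713.308 319.474 190.   ]
bottle2 [ 215.516 -624.339  190.   ]
```

View pics/c5.png

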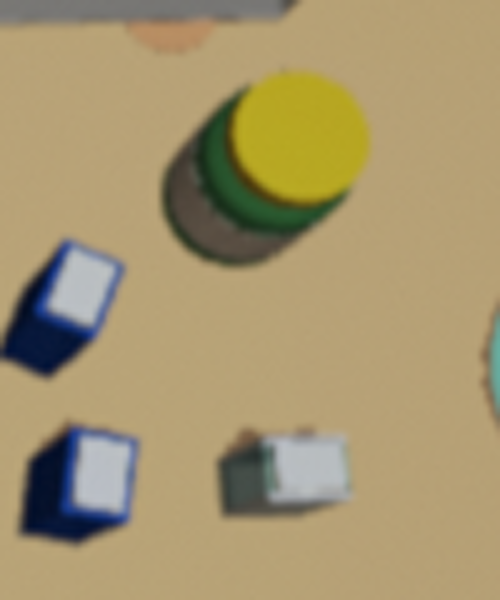

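>>> step_arm(steps=[[-0.8,0,0,0],[-0.8,0,0,0],[-0.4,0,0,0],[0,0,0,-0.96],[0,0,0,-0.96],[0,0,0,-0.96],[0,0,0,-0.96],[0,0,0,-0.96],[0,0,0,-0.96],[0,0,0,-0.96],[0,0,0,-0.96],[0,0,0,-0.96],[0,0,0,-0.96],[0,0,0,-0.96],[0,0,0,-0.96],[0,0,0,0],[0,0,0,0]], jaw=0)

```text
t: 2.22
eef_pos: [152.7, -606.0, 314.5]
tcp_rot: [2.859, 1.571, 1.569]
ft_force: [-0.6, -0.7, 0.4]
opening: 1.003
```

```bash
cat >> h.py <<'E'
def go(tgt,yaw):
    """units from now to TCP target with jaw yaw deg (tool down)"""
    np.set_printoptions(precision=3,suppress=True)
    s=state();M=R.from_euler('xyz',s['tcp_rot']).as_matrix()
    y=np.degrees(np.arctan2(M[1,1],M[0,1]));d=(yaw-y+90)%180-90
    print("t",s['t'],"pos",s['eef_pos'],"yaw",y,"x",M[:,0],"F",s['ft_force'],"open",s['opening'],"j",s['joints'])
    print("units",M.T@(np.array(tgt)-s['eef_pos'])/50,"turn",-d/8)
E
python3 -c "
from h import *
go([585.5,-6,310],16.3)"
```

```text
t 2.225 pos [ 152.728 -606.018  314.471] yaw 16.13491213079626 x [ 0.  0. -1.] F [-0.605 -0.7    0.425] open 1.0033540651278579 j [-1.43   0.413  1.419  0.     1.31  -1.711]
units [ 0.093 11.649 -9.122] turn -0.020635983650468148
```

>>> step_arm(steps=[[0,0.4,-0.3,0],[0,0.73,-0.57,0],[0,0.73,-0.57,0],[0,0.73,-0.57,0],[0,0.73,-0.57,0],[0,0.73,-0.57,0],[0,0.73,-0.57,0],[0,0.73,-0.57,0],[0,0.73,-0.57,0],[0,0.73,-0.57,0],[0,0.73,-0.57,0],[0,0.73,-0.57,0],[0,0.73,-0.57,0],[0,0.73,-0.57,0],[0,0.73,-0.57,0],[0,0.73,-0.57,0],[0,0.3,-0.27,0],[0,0,0,0]])

```text
t: 4.47
eef_pos: [583.9, -4.3, 314.2]
tcp_rot: [-1.659, 1.57, -2.945]
ft_force: [-0.1, -0.5, -0.2]
opening: 1.001
```

```bash
python3 -c "
from h import *
go([585.5,-6,118],16.3)"
```

```text
t 4.475 pos [583.867  -4.302 314.249] yaw 16.328904240378602 x [-0.001 -0.    -1.   ] F [-0.113 -0.543 -0.231] open 1.001177921876825 j [-0.12   0.348  1.521 -0.     1.273 -0.405]
units [3.925 0.024 0.042] turn 0.003613030047326049
```

>>> step_arm(steps=[[0.6,0.024,0.042,0],[0.7,0,0,0],[0.7,0,0,0],[0.7,0,0,0],[0.5,0,0,0],[0.4,0,0,0],[0.32,0,0,0],[0,0,0,0]])

```text
t: 5.48
eef_pos: [584.9, -7.3, 118.0]
tcp_rot: [-1.862, 1.569, 3.134]
ft_force: [0.3, 0.8, 0.6]
opening: 1.003
```

```bash
python3 -c "
from h import *
go([585.5,-6,118],16.3)
for n in('top','scene'):
    cv2.imwrite(f'pics/{n}1.png',read_camera(n)[:,:,::-1])
crop('pics/scene1.png',195,100,335,225,5.5,'pics/c6.png')
crop('pics/top1.png',190,140,330,245,5.5,'pics/c7.png')"
```

```text
t 5.475 pos [584.925  -7.32  117.987] yaw 16.23586018237451 x [-0.002  0.    -1.   ] F [0.338 0.823 0.556] open 1.0030417749151803 j [-0.125  0.548  1.758 -0.     0.837 -0.409]
units [-0.     0.018 -0.022] turn -0.008017477203186019
```

View pics/c6.png

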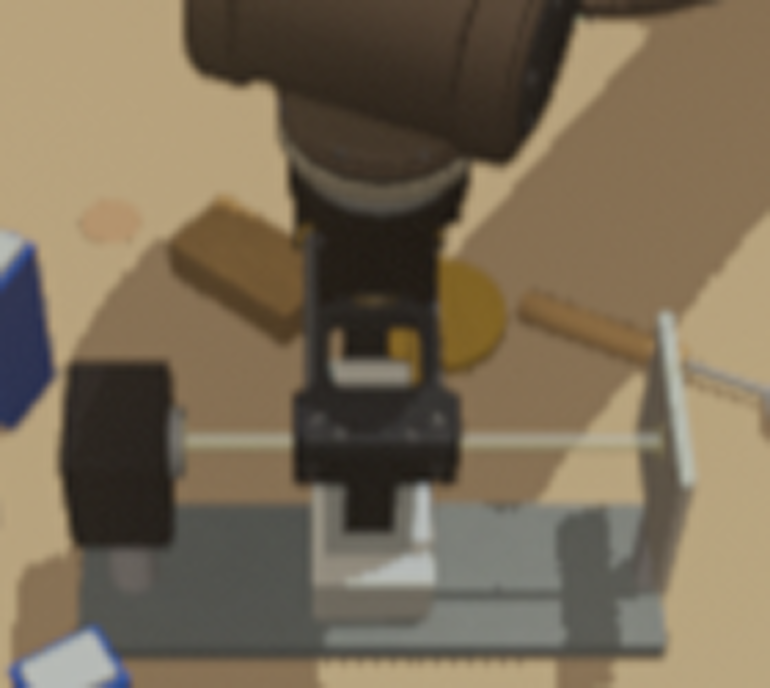

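View pics/c7.png

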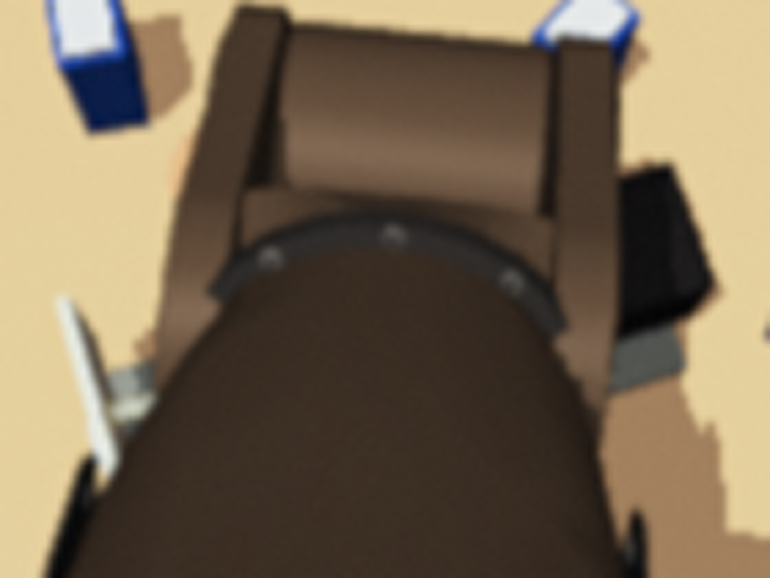

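In scene1 the fingers straddle the tall cell: the front finger is over the platform's middle at crop (375,500), and the stopper shows between the fingers. Closing now.

>>> step_arm(steps=[[0,0,0,0],[0,0,0,0],[0,0,0,0],[0,0,0,0],[0,0,0,0],[0,0,0,0],[0,0,0,0],[0,0,0,0]], jaw=1)

```text
t: 6.58
eef_pos: [585.5, -6.6, 118.6]
tcp_rot: [-0.976, 1.571, -2.262]
ft_force: [0.3, 0.3, -0.9]
opening: 0.359
```

>>> step_arm(steps=[[-0.2,0,0,0],[-0.4,0,0,0],[-0.6,0,0,0],[-0.6,0,0,0],[-0.6,0,0,0],[-0.6,0,0,0],[-0.3,0,0,0],[0,0,0,0]])

```text
t: 7.58
eef_pos: [585.6, -6.6, 284.2]
tcp_rot: [1.089, 1.569, -0.198]
ft_force: [0.2, 0.1, -0.9]
opening: 0.357
```

```bash
python3 -c "
from h import *
go([443.6,324.5,280],0)
cv2.imwrite('pics/scene2.png',read_camera('scene')[:,:,::-1])
crop('pics/scene2.png',195,80,335,225,4,'pics/c8.png')"
```

```text
t 7.575 pos [585.614  -6.58  284.242] yaw 16.30385667792466 x [ 0.001 -0.    -1.   ] F [ 0.212  0.083 -0.853] open 0.3570810732235853 j [-0.124  0.372  1.565 -0.     1.204 -0.408]
units [ 0.079 -0.867 -7.153] turn 2.037982084740582
```

View pics/c8.png

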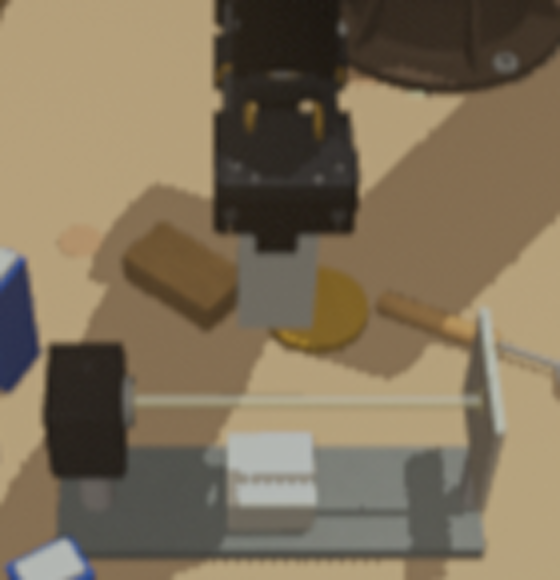

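The tall cell is lifted (opening 0.357 × 95 = 34 mm) and the platform is empty. Its underside is at about 216 mm, which clears the screen. Moving over the crate.

>>> step_arm(steps=[[0,-0.03,-0.35,0],[0,-0.08,-0.65,0],[0,-0.08,-0.65,0.4],[0,-0.08,-0.65,0.4],[0,-0.09,-0.65,0.4],[0,-0.09,-0.65,0.4],[0,-0.09,-0.65,0.4],[0,-0.09,-0.65,0],[0,-0.09,-0.65,0],[0,-0.09,-0.65,0],[0,-0.07,-0.65,0],[0,-0.02,-0.3,0],[0,0,0,0]])

```text
t: 9.25
eef_pos: [497.9, 341.3, 282.9]
tcp_rot: [-0.934, 1.57, -2.498]
ft_force: [-0.9, 0.7, -0.7]
opening: 0.356
```

```bash
python3 -c "
from h import *
go([443.6,324.5,82],0)
C=[(103,229),(168,228),(166,293),(99,295)]
print([list(onz('top',p,80)[:2].round()) for p in C])
crop('pics/scene0.png',340,140,435,230,7,'pics/c9.png')
crop('pics/top0.png',90,215,180,305,6,'pics/c10.png')"
```

```text
t 9.25 pos [497.879 341.295 282.872] yaw 0.38568544176082653 x [-0.001 -0.001 -1.   ] F [-0.887  0.715 -0.719] open 0.3563225440759072 j [ 0.492  0.402  1.521 -0.     1.22   0.485]
units [ 4.019 -1.084  0.326] turn 0.04821068022010344
[[np.float64(527.0), np.float64(410.0)], [np.float64(525.0), np.float64(241.0)], [np.float64(361.0), np.float64(240.0)], [np.float64(361.0), np.float64(407.0)]]
```

View pics/c9.png

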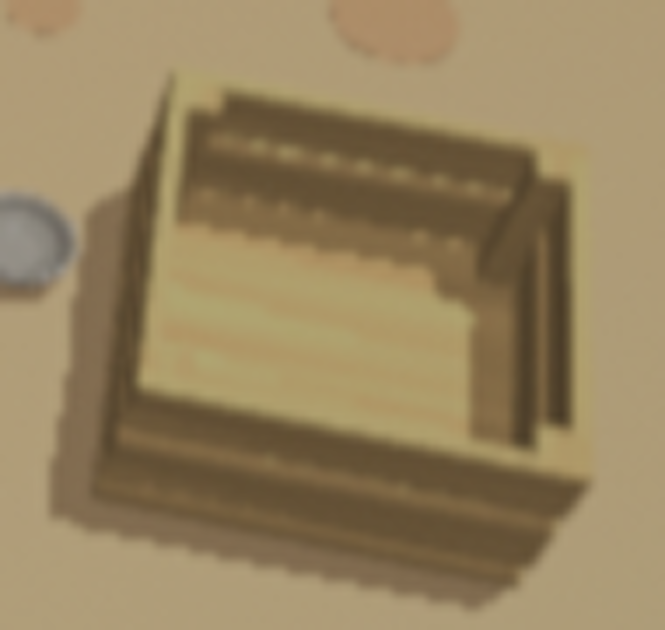

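View pics/c10.png

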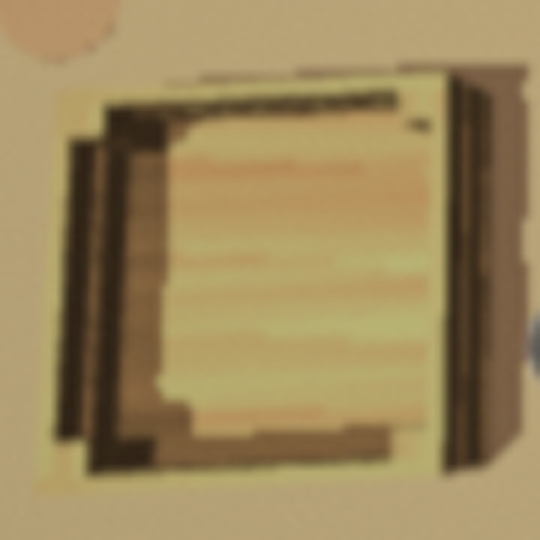

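```bash
python3 -c "
from h import *
np.set_printoptions(precision=1,suppress=True)
P=np.array([onz('top',((a+.5)/6+89.5,(b+.5)/6+214.5),80) for a,b in[(55,90),(450,72),(445,470),(38,493)]]);print(P,P.mean(0))
P=np.array([onz('scene',((a+.5)/7+339.5,(b+.5)/7+139.5),80) for a,b in[(172,72),(592,148),(592,480),(130,390)]]);print(P,P.mean(0))
go([446,332,82],0)
"
```

```text
[[525.5 421.1  80. ]
 [529.4 249.6  80. ]
 [361.7 245.4  80. ]
 [356.6 414.7  80. ]] [443.3 332.7  80. ]
[[363.5 246.   80. ]
 [356.2 417.6  80. ]
 [525.1 420.3  80. ]
 [532.7 248.   80. ]] [444.4 333.   80. ]
t 9.25 pos [497.879 341.295 282.872] yaw 0.38568544176082653 x [-0.001 -0.001 -1.   ] F [-0.887  0.715 -0.719] open 0.3563225440759072 j [ 0.492  0.402  1.521 -0.     1.22   0.485]
units [ 4.019 -1.035  0.176] turn 0.04821068022010344
```

>>> step_arm(steps=[[0,-0.5,0.08,0],[0,-0.57,0.08,0],[0.3,0,0,0],[0.6,0,0,0],[0.6,0,0,0],[0.6,0,0,0],[0.6,0,0,0],[0.5,0,0,0],[0.4,0,0,0],[0.25,0,0,0],[0.15,0,0,0],[0,0,0,0]])

```text
t: 10.75
eef_pos: [445.2, 332.3, 83.4]
tcp_rot: [-0.821, 1.57, -2.387]
ft_force: [0.5, -0.2, -2.0]
opening: 0.357
```

```bash
python3 -c "
from h import *
go([444,333,78],0)
"
```

```text
t 10.75 pos [445.169 332.292  83.368] yaw 0.28605485654930085 x [-0. -0. -1.] F [ 0.459 -0.159 -1.982] open 0.35747085134692164 j [ 0.522  0.563  1.859 -0.     0.72   0.517]
units [ 0.107 -0.023 -0.014] turn 0.035756857068662384
```

Down another 5 mm, release, then straight up.

>>> step_arm(steps=[[0.1,0,0,0],[0,0,0,0]])

```text
t: 11.0
eef_pos: [445.1, 332.5, 78.7]
tcp_rot: [1.678, 1.571, 0.113]
ft_force: [1.2, -0.3, -1.8]
opening: 0.355
```

>>> step_arm(steps=[[0,0,0,0],[0,0,0,0],[0,0,0,0],[0,0,0,0],[0,0,0,0],[0,0,0,0]], jaw=0)

```text
t: 11.75
eef_pos: [445.0, 332.4, 78.6]
tcp_rot: [0.302, 1.571, -1.264]
ft_force: [0.4, 0.7, -1.2]
opening: 0.931
```

>>> step_arm(steps=[[-0.3,0,0,0],[-0.6,0,0,0],[-0.8,0,0,0],[-0.8,0,0,0],[-0.8,0,0,0],[-0.8,0,0,0],[-0.5,0,0,0],[0,0,0,0]])

```text
t: 12.75
eef_pos: [445.2, 332.6, 311.0]
tcp_rot: [2.072, 1.567, 0.507]
ft_force: [-0.3, -0.2, 0.0]
opening: 1.003
```

```bash
python3 -c "
from h import *
go([525.7,-345.8,310],0.8)
cv2.imwrite('pics/scene3.png',read_camera('scene')[:,:,::-1])
crop('pics/scene3.png',300,120,440,230,5.5,'pics/c11.png')"
```

```text
t 12.75 pos [445.234 332.638 311.03 ] yaw 0.30346166478778397 x [ 0.004  0.002 -1.   ] F [-0.267 -0.205  0.026] open 1.0029007377506107 j [ 0.523  0.304  1.596 -0.     1.237  0.518]
units [-0.001  1.537 13.577] turn -0.06206729190152771
```

View pics/c11.png

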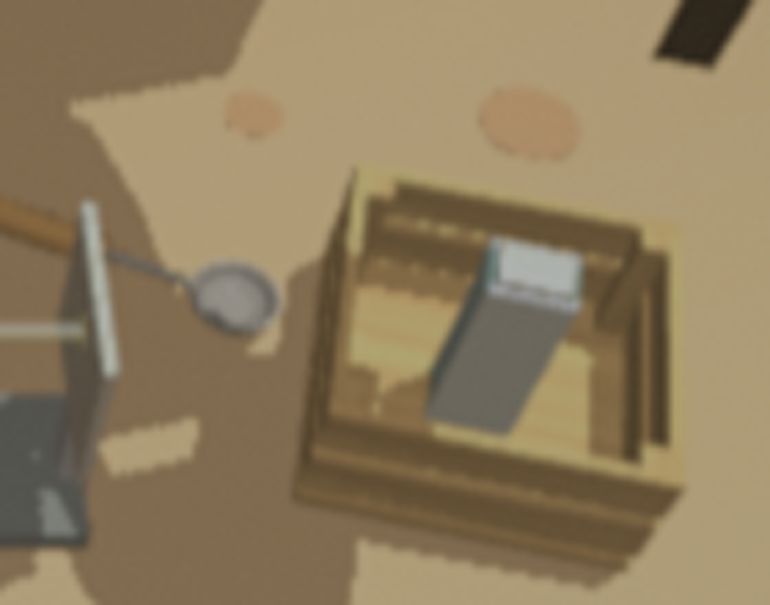

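The tall cell stands upright inside the crate, at crop (515,340). Next is the short cell.

>>> step_arm(steps=[[0,0.04,0.4,0],[0,0.08,0.7,0],[0,0.08,0.7,0],[0,0.08,0.7,0],[0,0.08,0.7,0],[0,0.08,0.7,0],[0,0.08,0.7,0],[0,0.08,0.7,0],[0,0.08,0.7,0],[0,0.08,0.7,0],[0,0.08,0.7,0],[0,0.08,0.7,0],[0,0.08,0.7,0],[0,0.08,0.7,0],[0,0.08,0.7,0],[0,0.08,0.7,0],[0,0.08,0.7,0],[0,0.08,0.7,0],[0,0.1,0.7,0],[0,0.07,0.54,0]])

```text
t: 15.3
eef_pos: [525.8, -346.0, 307.2]
tcp_rot: [-2.142, 1.568, 2.574]
ft_force: [-0.8, -0.1, 1.1]
opening: 0.997
```

>>> step_arm(steps=[[0,0,0,0],[0,0,0,0]])

```text
t: 15.55
eef_pos: [526.3, -343.8, 307.9]
tcp_rot: [-2.29, 1.569, 2.427]
ft_force: [0.5, -0.4, 0.2]
opening: 1.003
```

```bash
python3 -c "
from h import *
go([525.7,-345.8,40],0.8)
cv2.imwrite('pics/scene4.png',read_camera('scene')[:,:,::-1])
crop('pics/scene4.png',80,80,260,220,4,'pics/c12.png')"
```

```text
t 15.55 pos [ 526.313 -343.79   307.918] yaw 0.2797402224794769 x [-0.001  0.001 -1.   ] F [ 0.475 -0.373  0.247] open 1.002910965356605 j [-0.684  0.424  1.419  0.     1.301 -0.689]
units [ 5.358 -0.006  0.046] turn -0.06503247219006525
```

View pics/c12.png

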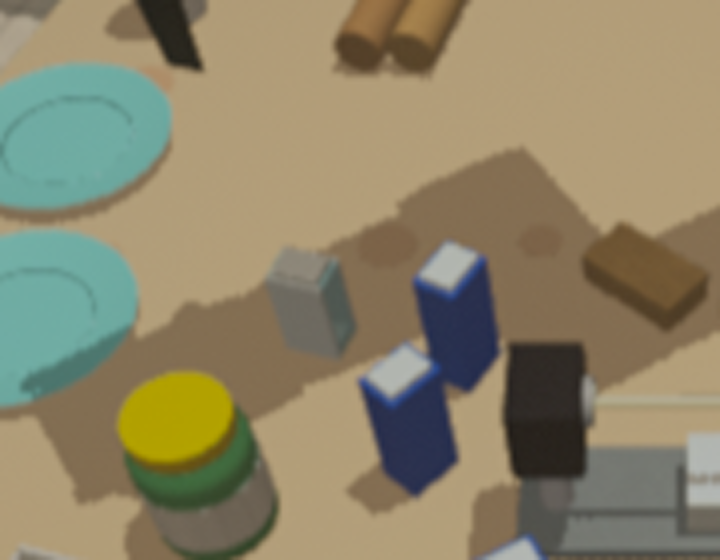

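>>> step_arm(steps=[[0.6,0,0.046,-0.06],[0.8,0,0,0],[0.8,0,0,0],[0.8,0,0,0],[0.6,0,0,0],[0.4,0,0,0],[0,0,0,0]])

```text
t: 16.48
eef_pos: [526.6, -345.3, 107.6]
tcp_rot: [-2.252, 1.568, 2.474]
ft_force: [-0.4, -0.1, 0.3]
opening: 1.0
```

```bash
python3 -c "
from h import *
go([525.7,-345.8,40],0.8)
print(proj('scene',state()['eef_pos']))
cv2.imwrite('pics/scene5.png',read_camera('scene')[:,:,::-1])
crop('pics/scene5.png',80,80,220,200,5.5,'pics/c13.png')"
```

```text
t 16.475 pos [ 526.581 -345.261  107.649] yaw 0.8318941331279907 x [-0.002  0.002 -1.   ] F [-0.381 -0.078  0.254] open 1.0000110152301924 j [-0.685  0.616  1.65  -0.     0.878 -0.7  ]
units [ 1.353 -0.015  0.013] turn 0.003986766640998951
[153.275 140.272]
```

View pics/c13.png

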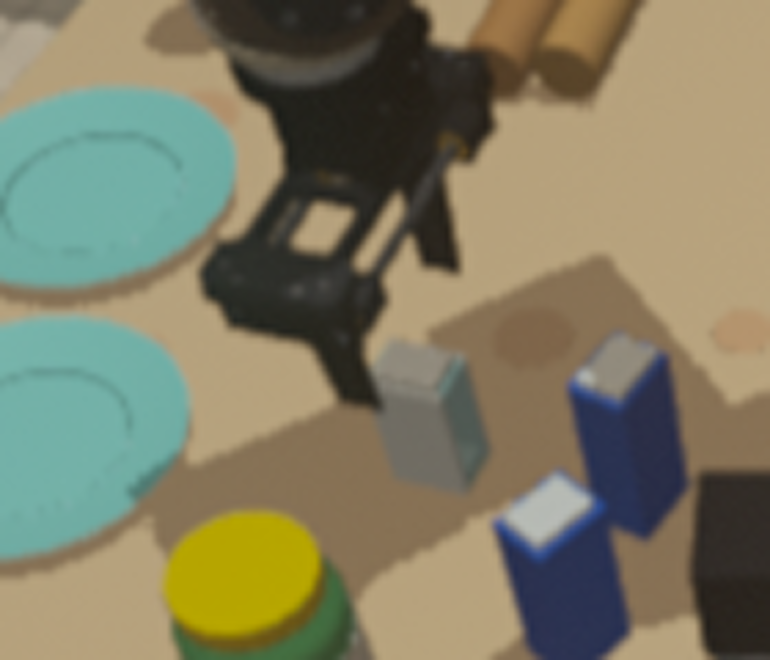

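The fingertips at crop (360,400) and (440,265) sit symmetrically either side of the short cell's frosted faces, well clear of the jar. Descending and closing.

>>> step_arm(steps=[[0.4,-0.01,0.01,0],[0.4,0,0,0],[0.35,0,0,0],[0.2,0,0,0],[0,0,0,0]])

```text
t: 17.15
eef_pos: [526.6, -346.8, 40.9]
tcp_rot: [-2.142, 1.57, 2.584]
ft_force: [-0.4, -0.3, 0.6]
opening: 1.005
```

>>> step_arm(steps=[[0,0,0,0],[0,0,0,0],[0,0,0,0],[0,0,0,0],[0,0,0,0],[0,0,0,0],[0,0,0,0],[0,0,0,0]], jaw=1)

```text
t: 18.15
eef_pos: [526.6, -346.9, 41.1]
tcp_rot: [-1.342, 1.571, -2.9]
ft_force: [-0.6, -1.2, -0.7]
opening: 0.356
```

```bash
python3 -c "
from h import *
go([588.2,-4.2,250],16.2)
for n in ('scene','top'): cv2.imwrite(f'pics/{n}6.png',read_camera(n)[:,:,::-1])
crop('pics/scene6.png',100,100,200,180,7,'pics/c14.png')"
```

```text
t 18.15 pos [ 526.581 -346.919   41.106] yaw 0.7822306047835715 x [-0. -0. -1.] F [-0.641 -1.228 -0.749] open 0.3557337739103428 j [-0.687  0.704  1.691 -0.     0.746 -0.701]
units [-4.178  1.325 -6.837] turn -1.927221174402053
```

View pics/c14.png

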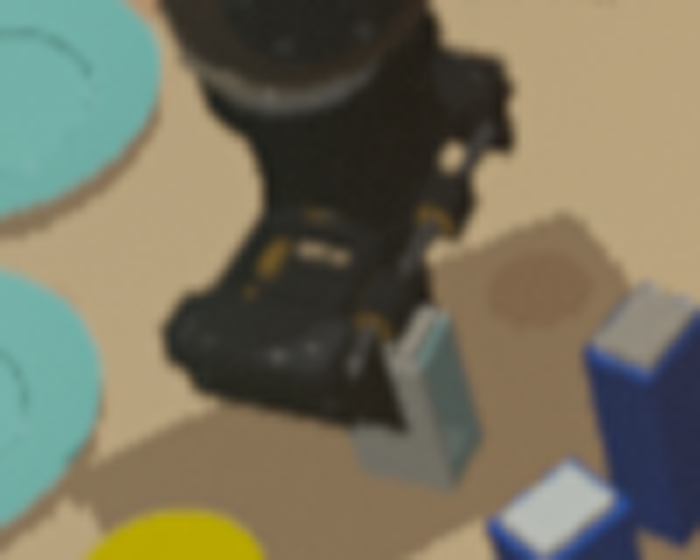

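Gripped at 33.8 mm. The finger is on the frosted face and the clear window is free. Lift, go over the bench, and turn.

>>> step_arm(steps=[[-0.2,0,0,0],[-0.5,0,0,0],[-0.7,0,0,0],[-0.7,0,0,0],[-0.7,0,0,0],[-0.7,0,0,0],[-0.5,0,0,0],[-0.18,0,0,0],[0,0,0,0]])

```text
t: 19.38
eef_pos: [526.5, -346.8, 250.2]
tcp_rot: [0.867, 1.57, -0.69]
ft_force: [0.5, 0.3, -1.2]
opening: 0.354
```

>>> step_arm(steps=[[0,0.05,-0.3,0],[0,0.12,-0.6,0],[0,0.12,-0.6,0],[0,0.12,-0.6,0],[0,0.12,-0.6,0],[0,0.12,-0.6,0],[0,0.12,-0.6,0],[0,0.12,-0.6,0],[0,0.12,-0.6,0],[0,0.12,-0.6,0],[0,0.12,-0.6,0],[0,0.12,-0.4,0],[0,0.075,-0.137,0],[0,0,0,-0.4],[0,0,0,-0.4],[0,0,0,-0.4],[0,0,0,-0.4],[0,0,0,-0.33],[0,0,0,0]])

```text
t: 21.75
eef_pos: [594.2, -4.7, 249.9]
tcp_rot: [-1.395, 1.57, -2.683]
ft_force: [0.0, 0.7, -0.5]
opening: 0.354
```

```bash
python3 -c "
from h import *
go([588.2,-4.2,126],16.2)
cv2.imwrite('pics/scene7.png',read_camera('scene')[:,:,::-1])
crop('pics/scene7.png',195,80,335,225,4,'pics/c15.png')"
```

```text
t 21.75 pos [594.164  -4.665 249.877] yaw 16.165835410114354 x [-0. -0. -1.] F [ 0.044  0.688 -0.548] open 0.353968485025724 j [-0.119  0.414  1.592 -0.     1.136 -0.401]
units [ 2.478 -0.111 -0.042] turn -0.004270573735706051
```

View pics/c15.png

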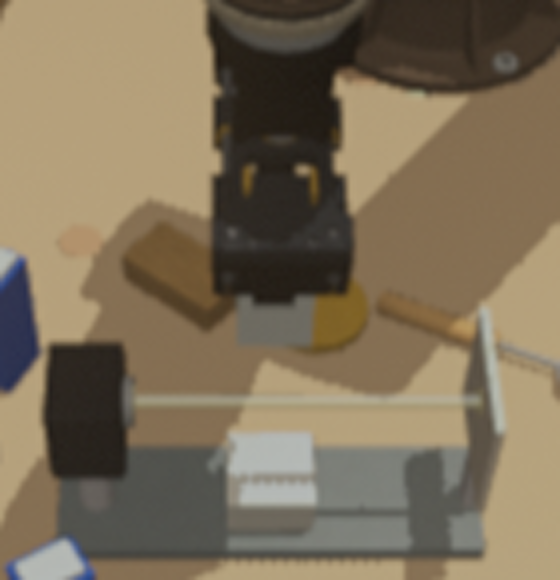

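>>> step_arm(steps=[[0.2,-0.11,-0.04,0],[0.4,0,0,0],[0.5,0,0,0],[0.5,0,0,0],[0.4,0,0,0],[0.3,0,0,0],[0.17,0,0,0],[0,0,0,0],[0,0,0,0]])

```text
t: 22.92
eef_pos: [588.6, -3.8, 127.2]
tcp_rot: [1.083, 1.57, -0.205]
ft_force: [0.7, 0.3, -1.0]
opening: 0.355
```

```bash
python3 -c "
from h import *
go([588.2,-4.2,126],16.2)
for n in ('scene','top'): cv2.imwrite(f'pics/{n}8.png',read_camera(n)[:,:,::-1])
crop('pics/scene8.png',205,130,325,220,6.5,'pics/c16.png')
crop('pics/top8.png',190,140,330,245,5.5,'pics/c17.png')"
```

```text
t 22.925 pos [588.643  -3.775 127.188] yaw 16.217526337218693 x [ 0.001 -0.    -1.   ] F [ 0.733  0.349 -0.967] open 0.35473712490177745 j [-0.119  0.54   1.743 -0.     0.858 -0.402]
units [ 0.024 -0.011  0.006] turn 0.0021907921523371954
```

View pics/c16.png

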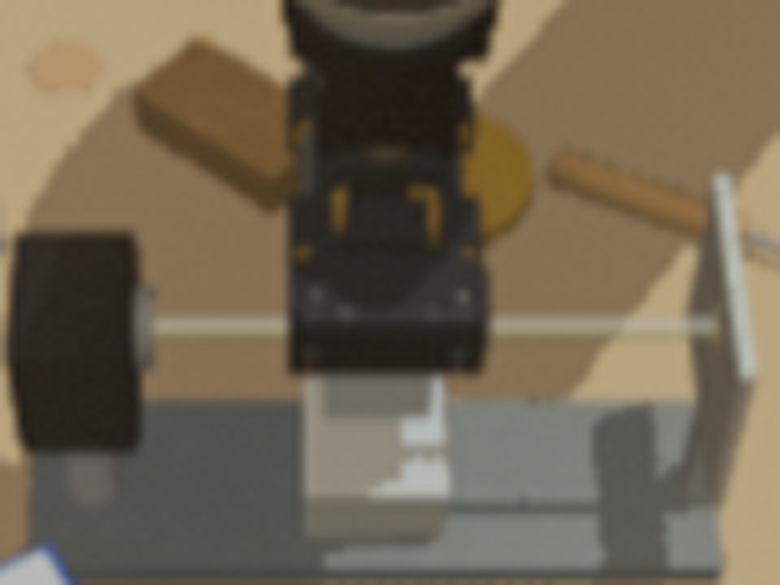

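View pics/c17.png

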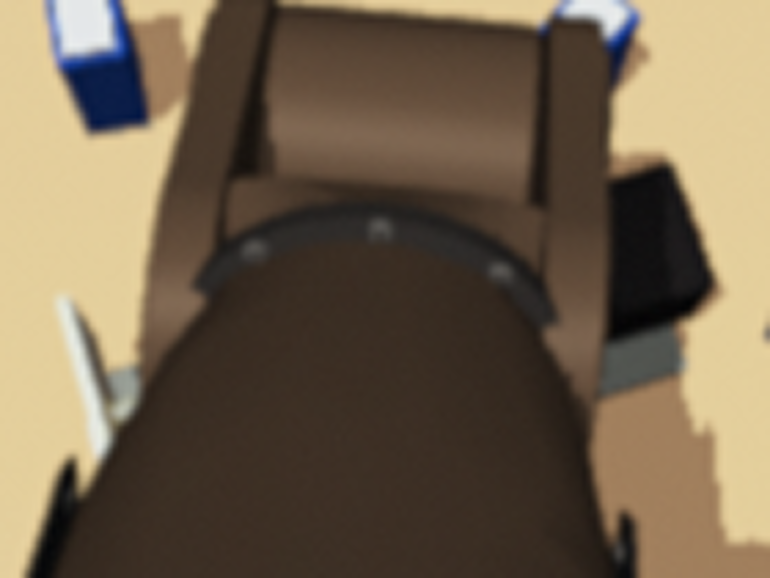

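```bash
python3 -c "
from h import *
s=state();print(s['eef_pos'])
M=R.from_euler('z',16.2,degrees=True).as_matrix()
for x,y in((17,-22),(17,22)):
  p=M@[x,y,0]+[588.2,-4.2,85]; q=proj('scene',p); print((q-[205,130]+.5)*6.5-.5)
for x,y in((30,-30),(30,30),(-30,30),(-30,-30)):
  p=M@[x,y,0]+[588.2,-4.2,50]; q=proj('scene',p); print('plat',(q-[205,130]+.5)*6.5-.5)
crop('pics/scene8.png',245,180,285,215,18,'pics/c18.png')"
```

```text
[588.6375775   -3.76528393 127.23742442]
[321.27062566 418.37909545]
[428.64420878 418.62873932]
plat [301.41898838 491.90590568]
plat [444.8027394  492.16346884]
plat [440.08700104 376.30272944]
plat [301.50116661 375.93829794]
```

View pics/c18.png

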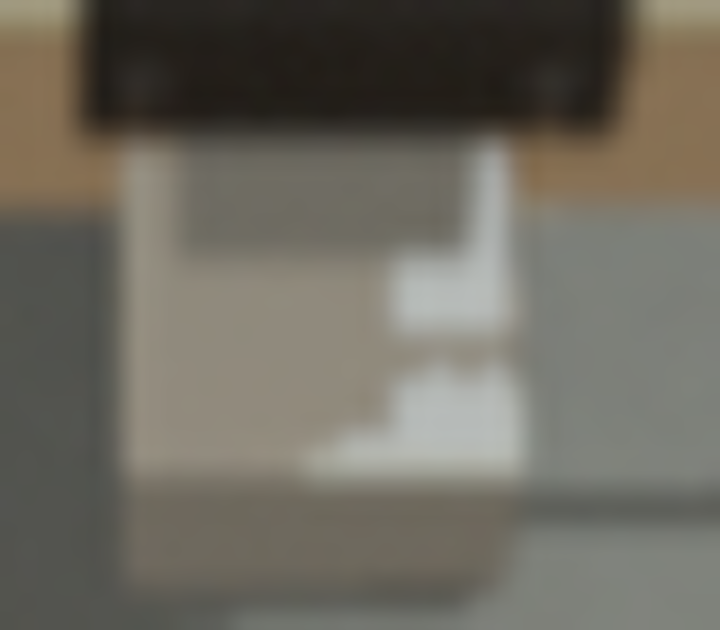

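The frosted face's lower edge sits at pixels (254.5–270.5, 193.6), within 0.5 px of the ideal pose (254.0–270.5, 193.9). That's about 1 mm high, so I'll lower it 1 mm.

>>> step_arm(steps=[[0.022,-0.005,0,0],[0,0,0,0],[0,0,0,0],[0,0,0,0]])

```text
t: 23.52
eef_pos: [588.1, -3.8, 125.5]
tcp_rot: [-0.095, 1.571, -1.383]
ft_force: [-0.1, -0.6, -1.1]
opening: 0.356
```

```bash
python3 -c "
from h import *
go([588.2,-4.2,126],16.2)
cv2.imwrite('pics/scene9.png',read_camera('scene')[:,:,::-1])"
```

```text
t 23.525 pos [588.124  -3.806 125.514] yaw 16.221360891908567 x [ 0. -0. -1.] F [-0.084 -0.642 -1.104] open 0.3561402899496525 j [-0.119  0.542  1.745 -0.     0.855 -0.402]
units [-0.01  -0.001  0.008] turn 0.002670111488571436
```

View pics/scene9.png

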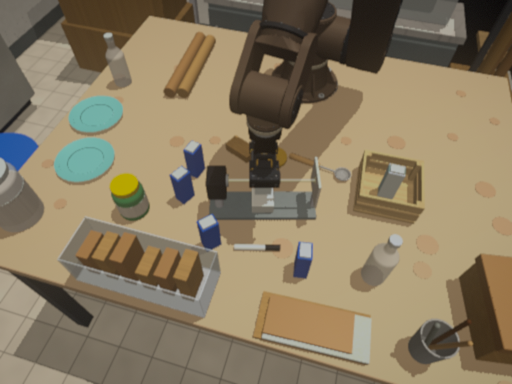

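The final view shows the tall cell in the crate at (392,183), with the jar (128,197), the bottles and the blue boxes all standing where they were. The short cell is held over the platform. Handing in.

```bash
python3 -c "
from cell import *
print(job_done()); s=state(); print(s['t'],s['eef_pos'],s['opening'])"
```

```text
the job is handed in; nothing more can be done
None
the job is handed in; nothing more can be done
```

I lifted the tall cell off the platform and set it down inside the crate. I then gripped the short cell by its frosted faces, turned it to line up with the beam, and handed in while still holding it above the platform. The job was handed in at about 23.6 s of the 64 s allowed.

**Position:** The tool was within about 1 mm of the measured beam midpoint (588, -4, 125). It was turned to 16.2°, against about 16.2° measured for the beam. By arm readings, the middle of the cell was at a height of about 124.5–125 mm.

**Grip:** The gripper opening was 34 mm, which matches the distance between the frosted faces. In the scene picture at the pick, the front finger was on the frosted face and the clear window was free.

**Surroundings:** The last picture shows the jar, the bottles and the blue boxes still standing, and the tall cell in the crate.

**Disagreements:**
- The two cameras put the beam midpoint about 1.7 mm apart, so I used the average.
- The platform's outline appeared about 0.5 px (roughly 1 mm) off where I expected it.
- The gripper hid the beam's entry into the cell in both views, so I did not see it pass through the windows. That rests on the measured poses and on the cell's visible lower edge, which matched to within 0.5 px before a last 1 mm lowering.

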